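Gather the minerals in the tote's red corner

ROBOT

A 7-joint arm with a two-finger parallel gripper is mounted at the origin on a cart in front of the work surface, level with it; the furniture and walls round the work are solid. World frame = base frame: x ahead of the robot, y to its left, z up, the work surface at z = 0. Lengths are in m, angles in rad, forces in N, time in s.
With the tool pointing down it reaches from about 0.4 to 0.875 m from the base axis. Payload 19.3 kg.
Tool frame: the origin (TCP) lies midway between the tips of the shut fingers; the grasp point (between the pads) lies bot.grip_point_offset behind it (bot.grip_point_offset is the distance from the TCP to the grasp point, in m); z points along the fingers, y is the direction in which the jaws open and shut (so a half turn about z gives the same grasp; the last joint's range is limited). The gripper opens to 85 mm and grips with 20 to 120 N. Pads are 22 mm wide; open, the fingers measure 114 mm over their backs; the gripper's body (76 mm by 85 mm) begins 54 mm behind the grasp point. The pads swing forward as they close: fully open they stand 13 mm farther back than shut.
Start: joints at [1.089, 0.521, -0.036, 1.599, 0.021, 1.021, -0.113], TCP at [0.25, -0.573, 0.231] pointing down, gripper open.
Joint ranges: [-2.91, 2.91], [-0.3, 2.13], [-1.5, 1.42], [0.17, 2.43], [-1.26, 4.41], [0.16, 1.93], [-2.52, 2.52]. Speed limits (rad/s): [1.89, 1.89, 2.39, 2.39, 3.01, 3.01, 3.01].

INTERFACE

Orientations are given as [roll, pitch, yaw] about the fixed x, y, z axes, in that order (R = Rz(yaw) Ry(pitch) Rx(roll)).
In Python, from workcell import bot gives the robot as it stands.
- The arm moves only by the tool servo_tool, never from a script. Its argument "rows" is a list that holds one entry, the list of rows, each a list of 6 numbers: the shift along the tool's x, y, z in cm, then the turn, a rotation vector about the tool's x, y, z in degrees. A call has 1 to 5 rows; each row shifts and turns the commanded pose from where the row before left it, along the tool's axes as they then stand; what a row does not reach is not made up. A row lasts 1/8 s, in which the tool goes at most 62.5 mm and 10.7 degrees, less where a joint would pass 70% of its speed; a pose out of reach is approached as far as the arm can. A call is refused whole if a number of a shift passes 6.25 or a number of a turn 10.7, either way. A call with a gripper value outside its range is refused whole. "grip" is the opening, from -1 (shut) to 1 (fully open), so that 0 is half open, set as the call begins (left out, the last holds). The fingers move at their own pace and stop on an object; "squeeze" is the grip in N (left out, the last holds). Time passes only in rows, so rows that do not move let the fingers close. It gives the time, the measured TCP pose, the force and the opening at its end, in the units of the state.
- bot.observe(): the state, without advancing time (a new reading comes with each control period).
- bot.grab_frame(name): name is "side" or "top"; returns a dict with "image" (400x640x3 uint8, red, green, blue), "K" (3x3 intrinsics, pixels), "dist" ([k1, k2, p1, p2, k3] as OpenCV has them; the pictures are not rectified), "R" (3x3) and "t" (3): a world point X has camera coordinates R X + t. Camera axes: x right, y down, z forward; pixel columns grow to the right and rows downward; lengths in m; the calibration is good to about 2 mm. A picture is of the moment at which its call begins. There is no depth.
- bot.job_done(): hands the job in, once; it reports no verdict.
The state is a dict: "clock": time; "qpos": joint angles; "qd": joint speeds; "joint_efforts": joint torques, N m; "position": TCP position; "tool_rot": TCP orientation; "force": force on the tool from outside, world axes, zero at the start; "moment": the same for the moment, N m; "grip_width": finger opening in m.
Only numpy, scipy, OpenCV 4.12 (cv2) and the standard library are available. Lean on these libraries where they do the work, as an engineer would, in place of code of your own. Each camera call takes 0.05 s, during which the arm holds its last target.

TASK

Pick the grey specimen tote up by its black handle and, clear of the bench, tip it so that the corner with the red guard is the lowest and the three loose minerals slide down and bunch up in that corner, without touching the minerals or spilling any. Finish while still holding the tote in the air, still and tilted toward the red corner along both its length and its width, with all three gathered there; leave the things lying round the tote where they are.

Things in the scene. Friction and masses are not known exactly. Their poses are not given: they have to be found in the camera images.
- tote: Loose open grey plastic tote, outside 280 (its x) x 200 (y) x 65 mm high, walls and floor 5 mm, about 0.4 kg, 0.75 kg loaded. Origin: centre of its underside, z up. The corner at its -x, +y has a red guard, 40 mm along both walls outside, and a red patch inside. Inside is smooth: minerals slide from 13 to 21 degrees of slope, some hang on each other until about 30. A black bridge handle spans it along x
- handle (a point): centre of the tote's rigid, non-slip handle bar, over the middle of the box, 125 mm above the tote's underside; axes as the tote. The bar runs straight along the tote's x, free between its end posts at x = +-140 mm, is 16 mm wide (along y) and 22 mm high. Below it are only the minerals, up to 48 mm above the underside
- red_corner (a point): inner corner of the tote's floor at the red guard, at tote x = -135, y = +95, z = 5 mm; axes as the tote
- red_foot (a point): outer bottom corner of the tote under the red guard, at tote x = -140, y = +100, z = 0 mm; the lowest point when this corner is tipped down
- feldspar_bit: pale pink feldspar lump, 51 x 57 x 42 mm, lies loose on the tote's floor, about 0.11 kg; slides on the smooth floor. Origin at the centre of its underside, z up through it
- sulphur_bit: yellow sulphur lump, 50 x 59 x 43 mm, lies loose on the tote's floor, about 0.11 kg; slides on the smooth floor. Origin at the centre of its underside, z up through it
- mica_book: flat olive-brown mica lump, 52 x 62 x 28 mm, lies loose on the tote's floor, about 0.11 kg; slides on the smooth floor. Origin at the centre of its underside, z up through it
- dust_brush: dust brush lying on the bench, 36 x 175 x 11 mm, bystander; origin at the centre of its underside
- streak_plate: pale streak plate lying on the bench, 48 x 64 x 8 mm, bystander; origin at the centre of its underside
- jasper_red: dark red jasper on the bench, 82 x 98 x 65 mm, bystander; origin at the centre of its underside
- lens: brass folding hand lens on the bench, 27 x 70 x 10 mm, bystander; origin at the centre of its underside
Not all that is in view belongs to the job. What is shaped like the mica_book but orange, purple or turquoise is not meant.

How it is judged:
By the outcome, as a careful person would: the job done as asked, in the order asked, and still so for the second after the job is handed in, while the arm keeps its last pose, push and grip.
It also fails if it takes over 37 s, if anything falls off the work surface, if the arm or the gripper's body presses on something with over 40 N, if the wrist force passes 120 N, or if a joint passes its speed limit or range.

## Working session

There is one attempt and no reset: what is moved stays moved. The work goes in short steps, Python scripts to look and compute and a tool call to move; the robot and the scene stay as the last step left them, time stands still between calls to the robot, and variables do not carry over. Pictures are saved under pics/ and viewed, and the job is handed in when it is done.

Besides the shell and the picture viewer there is one more tool, called after "Call:" as name(argument=value, ...), one argument or row to a line, values as JSON. servo_tool: Moves the arm, as the interface text tells. Its arguments: {"type":"object","properties":{"rows":{"type":"array"},"grip":{"type":"number"},"squeeze":{"type":"number"}},"required":["rows"]}

```bash
mkdir -p pics; ls
python3 - <<'E'
from workcell import bot
import cv2,numpy as np,pickle
s=bot.observe(); print(s, bot.grip_point_offset)
for n in("side","top"):
    f=bot.grab_frame(n); pickle.dump(f,open(n+"0.pkl","wb"))
    cv2.imwrite(f"pics/{n}0.png",f["image"][:,:,::-1]); print(n,f["K"],f["dist"],f["R"],f["t"])
E
```

```text
pics
{'clock': 0.0, 'qpos': array([ 1.08877649,  0.52203803, -0.0363011 ,  1.59998408,  0.02124885,
        1.02110743, -0.11279776]), 'qd': array([-1.37704756e-03,  1.85883300e-03,  2.29662538e-03,  4.19395091e-04,
        6.08380561e-04, -4.17222025e-04,  9.99806882e-05]), 'joint_efforts': array([ 1.26919433e-03, -9.27124071e+01,  1.98055364e+00, -3.69942033e+01,
        1.78365433e-02,  8.10212310e-03, -8.65830953e-05]), 'position': array([ 0.2499813 , -0.57246986,  0.23071964]), 'tool_rot': array([-3.14044929e+00,  1.36541617e-04,  4.11814490e-01]), 'force': array([-0.15340141,  0.93888972,  0.1312325 ]), 'moment': array([0.00129096, 0.02331843, 0.04186089]), 'grip_width': 0.08534192397345261} 0.0187
side [[380.75322263   0.         316.77651012]
 [  0.         380.75322263 198.8114909 ]
 [  0.           0.           1.        ]] [0.03063049 0.         0.         0.         0.        ] [[-0.8197067  -0.57272697  0.00804582]
 [-0.37291796  0.52296588 -0.76644561]
 [ 0.43475639 -0.63126104 -0.64225882]] [0.50136014 0.21310635 1.06935456]
top [[375.02231779   0.         320.71071115]
 [  0.         375.02231779 199.63083936]
 [  0.           0.           1.        ]] [0.00459465 0.         0.         0.         0.        ] [[-2.51970784e-03 -9.99996724e-01  4.49524657e-04]
 [-9.93777553e-01  2.45397987e-03 -1.11355976e-01]
 [ 1.11354508e-01 -7.27312037e-04 -9.93780481e-01]] [0.10346917 0.51107873 1.09748585]
```

View pics/top0.png

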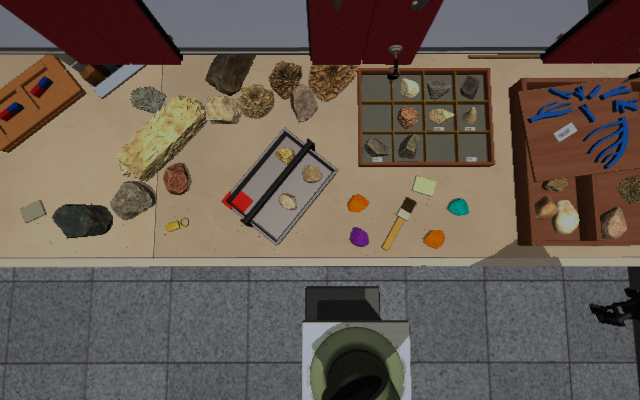

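View pics/side0.png

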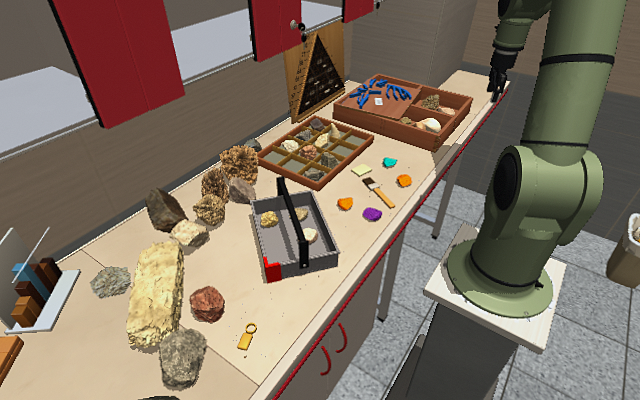

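The top view shows the tote around (285,185), with its handle from (248,222) to (310,147) and the red guard at (236,202). The side view shows the tote at (295,230), with the red guard at (270,268). I'll enlarge both.

Run:
```python
import cv2
a=cv2.imread("pics/top0.png")[115:255,210:350]; cv2.imwrite("pics/topc.png",cv2.resize(a,None,fx=4.2,fy=4.2,interpolation=cv2.INTER_CUBIC))
a=cv2.imread("pics/side0.png")[165:290,235:355]; cv2.imwrite("pics/sidec.png",cv2.resize(a,None,fx=4.5,fy=4.5,interpolation=cv2.INTER_CUBIC))
```

```text
(no output)
```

View pics/topc.png

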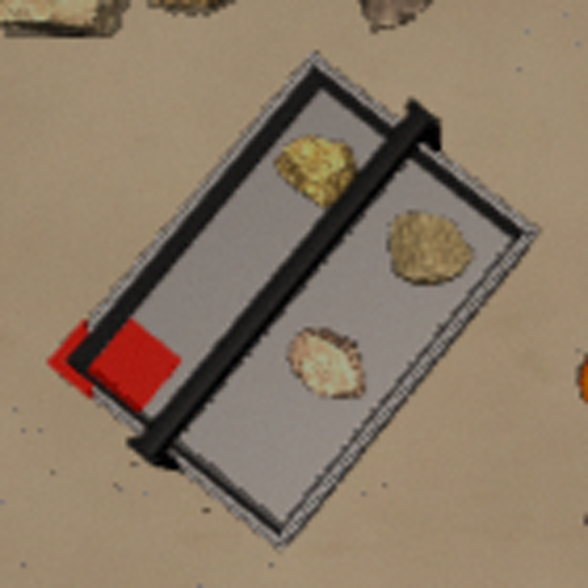

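View pics/sidec.png

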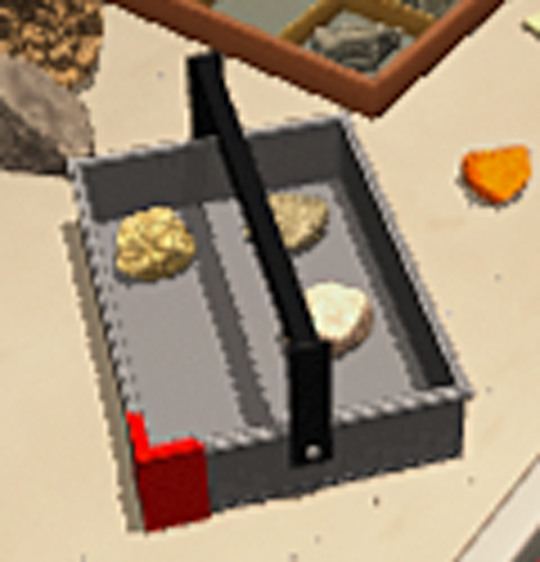

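```bash
cat > h.py <<'E'
import pickle,cv2,numpy as np
from scipy.optimize import least_squares
from scipy.spatial.transform import Rotation as Ro
def proj(f,X): return cv2.projectPoints(np.array(X,float).reshape(-1,3),cv2.Rodrigues(f["R"])[0],f["t"],f["K"],np.array(f["dist"]))[0][:,0]
def norm(f,p):
    return cv2.undistortPoints(np.array(p,float).reshape(-1,1,2),f["K"],np.array(f["dist"]))[:,0]
def tri(ft,pt,fs,ps):
    P=[np.c_[f["R"],f["t"]] for f in(ft,fs)]
    X=cv2.triangulatePoints(P[0],P[1],norm(ft,pt).T,norm(fs,ps).T); return (X[:3]/X[3]).T
E
python3 - <<'E'
from h import *
T=pickle.load(open("top0.pkl","rb"));S=pickle.load(open("side0.pkl","rb"))
ct=lambda p:(np.array(p,float)+.5)/4.2-.5+[210,115]
cs=lambda p:(np.array(p,float)+.5)/4.5-.5+[235,165]
# triangulate handle ends (top center)
t=ct([[424,105],[150,440],[316,53],[540,232],[283,545]]); s=cs([[205,58],[308,345],[70,165],[348,118],[470,395]])
X=tri(T,t,S,s); print(X.round(4)); print(np.linalg.norm(X[0]-X[1]))
L=[(.14,.1,.065),(.14,-.1,.065),(-.14,-.1,.065)]
obs=[(T,t[2],L[0]),(T,t[3],L[1]),(T,t[4],L[2]),(S,s[2],L[0]),(S,s[3],L[1]),(S,s[4],L[2]),(S,cs([145,530]),(-.14,.1,0)),(S,cs([463,457]),(-.14,-.1,0))]
def W(q,l): return Ro.from_euler('z',q[3]).apply(l)+q[:3]
r=lambda q:np.concatenate([proj(f,W(q,l))[0]-p for f,p,l in obs])
o=least_squares(r,[.6,.05,0,-.7]);print(o.x,np.degrees(o.x[3]),o.fun.round(1))
print("handle",W(o.x,[0,0,.125]),"top",proj(T,W(o.x,[0,0,.136])),"side",proj(S,W(o.x,[0,0,.136])))
np.save("tote.npy",o.x)
E
```

```text
[[0.6658 0.1288 0.1299]
 [0.4448 0.3064 0.1276]
 [0.726  0.2087 0.057 ]
 [0.5965 0.0504 0.0566]
 [0.378  0.2285 0.057 ]]
0.2834779140006526
[ 0.55151787  0.21855077 -0.0057593  -0.68337166] -39.154312046789315 [ 0.3  0.7 -0.7 -0.3 -0.3 -0.5  0.7 -0.4 -0.5 -0.3 -0.9 -0.7  1.4 -0.1
 -0.3  0.9]
handle [0.55151787 0.21855077 0.1192407 ] top [[278.29380427 181.05745912]] side [[290.56835937 206.48280614]]
```

```bash
cat >> h.py <<'E'
def plan(p,rpy,tp,tR,n):
    "rows (tool frame cm, deg) from pose p,rpy to tp,tR in n rows"
    R=Ro.from_euler('xyz',rpy); rv=(R.inv()*tR).as_rotvec()/n
    d=(np.array(tp)-p)/n; rows=[]
    for i in range(n):
        rows.append(list((R.inv().apply(d)*100).round(2))+list(np.degrees(rv).round(2))); R=R*Ro.from_rotvec(rv)
    return rows
def toteR(yaw,a=0,b=0):  # tool rot
    return Ro.from_euler('z',yaw)*Ro.from_euler('y',np.pi)
E
python3 - <<'E'
from h import *; from workcell import bot
print([x for x in dir(bot) if x[0]!='_'])
s=bot.observe()
for r in plan(s["position"],s["tool_rot"],[.553,.218,.23],toteR(np.radians(-39.2)),16): print(r)
E
```

```text
['IKError', 'grab_frame', 'grip_point_offset', 'job_done', 'observe']
[np.float64(3.71), np.float64(-3.77), np.float64(0.01), np.float64(-0.0), np.float64(-0.0), np.float64(-7.33)]
[np.float64(4.16), np.float64(-3.27), np.float64(0.01), np.float64(-0.0), np.float64(-0.0), np.float64(-7.33)]
[np.float64(4.55), np.float64(-2.71), np.float64(0.01), np.float64(-0.0), np.float64(-0.0), np.float64(-7.33)]
[np.float64(4.85), np.float64(-2.11), np.float64(0.01), np.float64(-0.0), np.float64(-0.0), np.float64(-7.33)]
[np.float64(5.08), np.float64(-1.47), np.float64(0.01), np.float64(-0.0), np.float64(-0.0), np.float64(-7.33)]
[np.float64(5.23), np.float64(-0.81), np.float64(0.01), np.float64(-0.0), np.float64(-0.0), np.float64(-7.33)]
[np.float64(5.29), np.float64(-0.14), np.float64(0.01), np.float64(-0.0), np.float64(-0.0), np.float64(-7.33)]
[np.float64(5.26), np.float64(0.54), np.float64(0.01), np.float64(-0.0), np.float64(-0.0), np.float64(-7.33)]
[np.float64(5.15), np.float64(1.21), np.float64(0.01), np.float64(-0.0), np.float64(-0.0), np.float64(-7.33)]
[np.float64(4.96), np.float64(1.85), np.float64(0.01), np.float64(-0.0), np.float64(-0.0), np.float64(-7.33)]
[np.float64(4.68), np.float64(2.47), np.float64(0.01), np.float64(-0.0), np.float64(-0.0), np.float64(-7.33)]
[np.float64(4.33), np.float64(3.05), np.float64(0.0), np.float64(-0.0), np.float64(-0.0), np.float64(-7.33)]
[np.float64(3.9), np.float64(3.57), np.float64(0.0), np.float64(-0.0), np.float64(-0.0), np.float64(-7.33)]
[np.float64(3.42), np.float64(4.04), np.float64(0.0), np.float64(-0.0), np.float64(-0.0), np.float64(-7.33)]
[np.float64(2.87), np.float64(4.44), np.float64(0.0), np.float64(-0.0), np.float64(-0.0), np.float64(-7.33)]
[np.float64(2.28), np.float64(4.77), np.float64(0.0), np.float64(-0.0), np.float64(-0.0), np.float64(-7.33)]
```

Things that could be taken for the tote in the top view are the brown sectioned tray (425,117), the wooden crates at right (575,165) and the orange tray (30,100). Only the grey box at (280,185) has a black handle, three loose lumps and the red guard at (236,202), and the close crop confirms that. I'll grasp its bar at about (279,182).

Call:
servo_tool(
  rows=[
    [[3.7,-3.8,0,0,0,-7.3],[4.2,-3.3,0,0,0,-7.3],[4.5,-2.7,0,0,0,-7.3],[4.9,-2.1,0,0,0,-7.3],[5.1,-1.5,0,0,0,-7.3]],
  ],
  grip=1,
  squeeze=120,
)

```text
clock: 0.72
position: [0.3452, -0.3232, 0.2312]
tool_rot: [-3.142, 0.0, 1.053]
force: [0.3, -0.2, 0.7]
grip_width: 0.0855
```

Call:
servo_tool(
  rows=[
    [[5.2,-0.8,0,0,0,-7.3],[5.3,-0.1,0,0,0,-7.3],[5.3,0.5,0,0,0,-7.3],[5.2,1.2,0,0,0,-7.3],[5.0,1.9,0,0,0,-7.3]],
  ],
)

```text
clock: 1.35
position: [0.4411, -0.0755, 0.2313]
tool_rot: [3.142, 0.0, 1.69]
force: [0.9, -1.6, -0.3]
grip_width: 0.0855
```

Run:
```python
from h import *; from workcell import bot
s=bot.observe();print(s)
for r in plan(s["position"],s["tool_rot"],[.553,.218,.21],toteR(np.radians(-39.2)),7): print(np.array(r))
```

```text
{'clock': 1.35, 'qpos': array([ 0.48158408,  0.27423939, -0.53066518,  2.02468146,  0.17805842,
        0.88661957, -0.02687552]), 'qd': array([-0.64024847,  0.15915192, -0.39278489, -0.16510923,  0.20148461,
        0.08260364, -0.11132989]), 'joint_efforts': array([  7.81901568, -64.45634365,  -2.25752123, -30.079     ,
        -0.8759528 ,  -0.06843253,   0.38135595]), 'position': array([ 0.44114869, -0.07553033,  0.23133641]), 'tool_rot': array([3.14153776e+00, 2.02584838e-04, 1.68978136e+00]), 'force': array([ 0.91621428, -1.55665596, -0.27298456]), 'moment': array([ 0.01314474, -0.0450047 ,  0.03232105]), 'grip_width': 0.08545637736293102}
[ 3.97  2.08  0.3  -0.    0.   -6.28]
[ 3.72  2.51  0.3  -0.    0.   -6.28]
[ 3.43  2.9   0.3  -0.    0.   -6.28]
[ 3.09  3.26  0.3  -0.    0.   -6.28]
[ 2.71  3.57  0.3  -0.    0.   -6.28]
[ 2.3   3.85  0.3  -0.    0.   -6.28]
[ 1.87  4.08  0.3  -0.    0.   -6.28]
```

Call:
servo_tool(
  rows=[
    [[4.0,2.1,0.3,0,0,-6.3],[3.7,2.5,0.3,0,0,-6.3],[3.4,2.9,0.3,0,0,-6.3],[3.1,3.2,0.3,0,0,-6.3],[2.6,3.3,0.3,0,0,-6.3]],
  ],
)

```text
clock: 1.98
position: [0.5196, 0.131, 0.216]
tool_rot: [-3.141, -0.0, 2.239]
force: [0.3, -0.9, -0.7]
grip_width: 0.0851
```

Call:
servo_tool(
  rows=[
    [[2.0,3.4,0.3,0,0,-6.3],[1.0,2.5,0.3,0,0,-4],[0,0,0,0,0,0]],
  ],
)

```text
clock: 2.35
position: [0.5444, 0.1928, 0.2096]
tool_rot: [-3.141, -0.002, 2.418]
force: [-0.6, -0.1, 0.3]
grip_width: 0.0853
```

Run:
```python
from h import *; from workcell import bot
s=bot.observe();print(s["position"],s["tool_rot"],s["qpos"])
for r in plan(s["position"],s["tool_rot"],[.553,.218,.18],toteR(np.radians(-39.2)),1): print(np.array(r))
for n in("side","top"):
    f=bot.grab_frame(n); pickle.dump(f,open(n+"1.pkl","wb"))
    c=proj(f,[.553,.218,.14])[0].astype(int); a=f["image"][max(0,c[1]-70):c[1]+70,c[0]-80:c[0]+80,::-1]
    cv2.imwrite(f"pics/{n}1.png",cv2.resize(a,None,fx=4,fy=4,interpolation=cv2.INTER_CUBIC)); print(c)
```

```text
[0.54440771 0.1927619  0.20958841] [-3.14149146e+00 -1.59797236e-03  2.41824233e+00] [ 0.04718344  0.5512667  -0.70094614  1.7249331   0.40667481  1.01670954
  0.04830058]
[ 1.02  2.46  2.96 -0.   -0.09 -2.24]
[290 203]
[278 179]
```

View pics/top1.png

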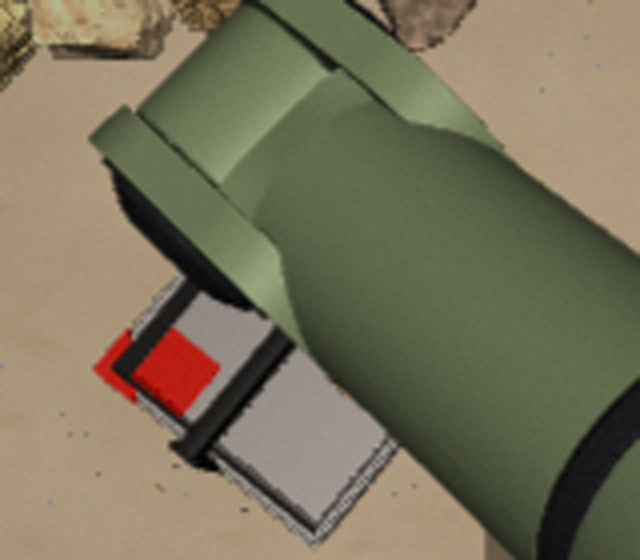

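View pics/side1.png

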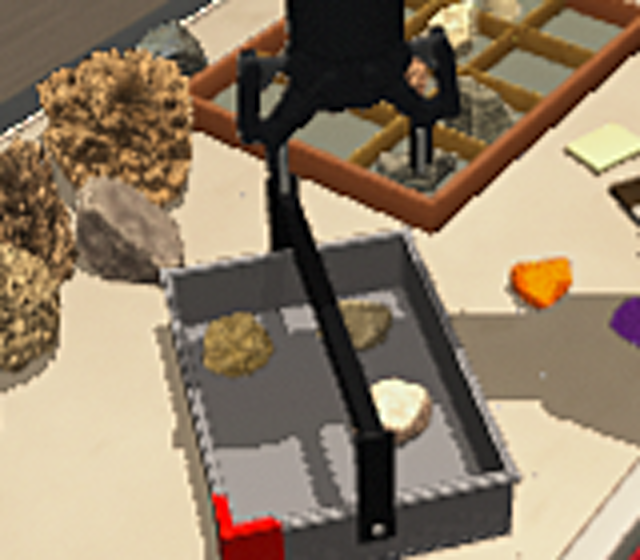

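The side view shows the open gripper over the box, with its tips near crop (285,185) and (420,165), and not yet centred on the bar. I'll finish the alignment and then lower.

Call:
servo_tool(
  rows=[
    [[1.0,2.45,2.9,0,0,-2.2],[0,0,0,0,0,0],[0,0,0,0,0,0]],
  ],
)

```text
clock: 2.82
position: [0.5535, 0.2149, 0.1817]
tool_rot: [-3.141, 0.0, 2.452]
force: [0.1, -0.1, -0.0]
grip_width: 0.0851
```

Run:
```python
from h import *; from workcell import bot
s=bot.observe();print(s["position"],s["tool_rot"],s["qpos"])
for r in plan(s["position"],s["tool_rot"],[.553,.218,.106],toteR(np.radians(-39.2)),1): print(np.array(r))
n="side"
if 1:
    f=bot.grab_frame(n)
    c=proj(f,[.553,.218,.14])[0].astype(int); a=f["image"][max(0,c[1]-70):c[1]+70,c[0]-80:c[0]+80,::-1]
    cv2.imwrite(f"pics/{n}2.png",cv2.resize(a,None,fx=4,fy=4,interpolation=cv2.INTER_CUBIC))
    print(proj(f,s["position"]))
```

```text
[0.55346365 0.21486947 0.18169952] [-3.14126305e+00  4.02429503e-04  2.45213338e+00] [-0.00243966  0.6086867  -0.6867829   1.70876241  0.44983156  0.98780824
  0.0268549 ]
[ 0.24  0.21  7.57 -0.02  0.02 -0.3 ]
[[290.16178187 191.54417635]]
```

View pics/side2.png

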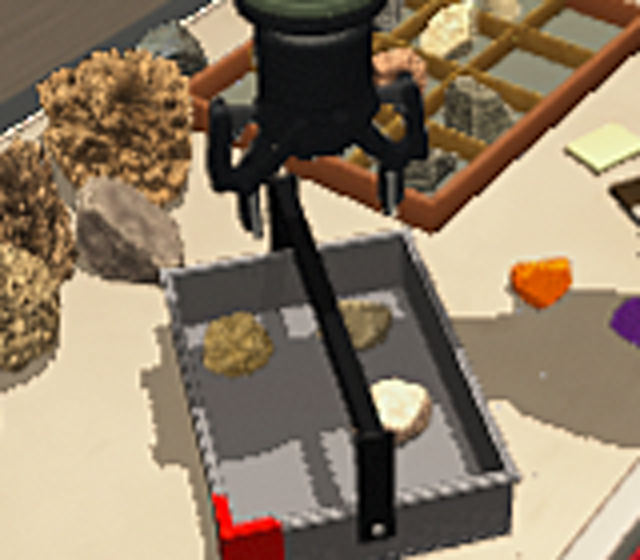

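The tips at crop (255,232) and (390,210) straddle the bar evenly, and their midpoint matches the projected TCP. I'll descend and close.

Call:
servo_tool(
  rows=[
    [[0.1,0.1,2.5,0,0,-0.3],[0.1,0.1,2.5,0,0,0],[0,0,2.5,0,0,0],[0,0,0,0,0,0]],
  ],
)

```text
clock: 3.38
position: [0.5527, 0.2176, 0.1058]
tool_rot: [-3.14, -0.0, 2.458]
force: [-0.2, -0.5, 0.4]
grip_width: 0.0855
```

Call:
servo_tool(
  rows=[
    [[0,0,0,0,0,0],[0,0,0,0,0,0],[0,0,0,0,0,0],[0,0,0,0,0,0],[0,0,0,0,0,0]],
  ],
  grip=-1,
  squeeze=120,
)

```text
clock: 4.0
position: [0.5534, 0.2188, 0.107]
tool_rot: [3.141, 0.001, 2.459]
force: [-2.6, -2.2, 9.6]
grip_width: 0.0143
```

```bash
cat > look.py <<'E'
import sys; from h import *; from workcell import bot
k=sys.argv[1]; s=bot.observe();print(s["clock"],s["position"],s["tool_rot"],s["qpos"],s["force"],s["moment"],s["grip_width"])
f=bot.grab_frame("side"); pickle.dump(f,open(f"side{k}.pkl","wb"))
c=proj(f,s["position"]-[0,0,.05])[0].astype(int);y0=max(0,c[1]-75);x0=c[0]-80; a=f["image"][y0:c[1]+70,x0:c[0]+80,::-1]
cv2.imwrite(f"pics/side{k}.png",cv2.resize(a,None,fx=4,fy=4,interpolation=cv2.INTER_CUBIC)); print("crop",x0,y0)
E
python3 look.py 3
```

```text
4.0 [0.55339652 0.21879676 0.10698694] [3.14112106e+00 6.12046773e-04 2.45913687e+00] [-0.04549054  0.70286632 -0.63502504  1.7594129   0.53253855  0.8571883
 -0.03721341] [-2.55008173 -2.156725    9.64487793] [-0.38467953  0.44719767  0.17231381] 0.014254469487327077
crop 210 149
```

View pics/side3.png

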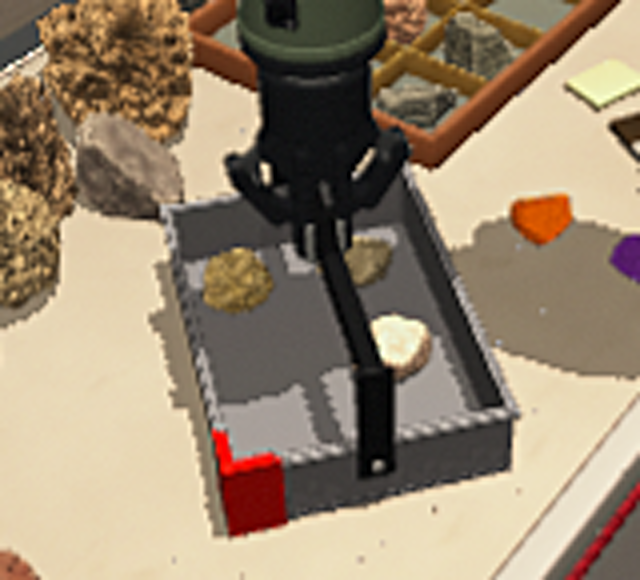

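```bash
cat > fk.py <<'E'
from h import *
import itertools
D=[([1.08877649,0.52203803,-0.0363011,1.59998408,0.02124885,1.02110743,-0.11279776],[.24998,-.57247,.23072],[-3.14044929e+00,1.36541617e-04,4.11814490e-01]),
([0.48158408,0.27423939,-0.53066518,2.02468146,0.17805842,0.88661957,-0.02687552],[0.44114869,-0.07553033,0.23133641],[3.14153776e+00,2.02584838e-04,1.68978136e+00]),
([0.04718344,0.5512667,-0.70094614,1.7249331,0.40667481,1.01670954,0.04830058],[0.54440771,0.1927619,0.20958841],[-3.14149146,-1.59797236e-03,2.41824233]),
([-0.00243966,0.6086867,-0.6867829,1.70876241,0.44983156,0.98780824,0.0268549],[0.55346365,0.21486947,0.18169952],[-3.14126305,4.02429503e-04,2.45213338]),
([-0.04549054,0.70286632,-0.63502504,1.7594129,0.53253855,0.8571883,-0.03721341],[0.55339652,0.21879676,0.10698694],[3.14112106,6.12046773e-04,2.45913687])]
def fk(q,sg,P):
    R=Ro.from_euler('z',P[0]); p=np.array([0,0,P[1]])
    for i in range(7):
        a='zyzyzyz'[i]; R=R*Ro.from_euler(a,sg[i]*q[i]+(P[5] if i==6 else 0))
        if i==1:p=p+R.apply([P[6],0,P[2]])
        if i==3:p=p+R.apply([-P[6],0,P[3]])
        if i==6:p=p+R.apply([0,0,P[4]])
    return p,R
def res(P,sg):
    o=[]
    for q,p,e in D:
        a,R=fk(q,sg,P); o+=list(a-p)+list((Ro.from_euler('xyz',e).inv()*R).as_rotvec()*.3)
    return np.array(o)
if __name__=="__main__":
    best=[]
    for s in itertools.product([1,-1],repeat=4):
        sg=[s[0],1,s[1],1,s[2],1,s[3]]
        for o7 in(0,1.57,-1.57,3.1):
          for o1 in (0,3.14):
            r=least_squares(res,[o1,.3,.4,.4,.2,o7,0],args=(sg,),max_nfev=60); best.append((r.cost,sg,r.x))
    best.sort(key=lambda b:b[0])
    for b in best[:3]: print(b[0],b[1],b[2].round(4))
    pickle.dump(best[0][1:],open("fk.pkl","wb")); print(np.abs(res(best[0][2],best[0][1])).max())
E
python3 fk.py
```

```text
0.0001855183950545936 [-1, 1, -1, 1, -1, 1, -1] [-0.0951 -0.3667  0.52    0.4168 -0.3547  1.4757  0.0045]
0.00018551839505459886 [-1, 1, -1, 1, -1, 1, -1] [-0.0951 -0.3667  0.52    0.4168 -0.3547  1.4757  0.0045]
0.00018551839505466126 [-1, 1, -1, 1, -1, 1, -1] [-0.0951 -0.3667  0.52    0.4168 -0.3547  1.4757  0.0045]
0.012148810041827149
```

The side view shows the jaws closed on the bar at crop (325,235), with an opening of 14 mm on the nominal 16 mm bar. Next I'll lift straight up.

Call:
servo_tool(
  rows=[
    [[0,0,-1.0,0,0,0],[0,0,-2.0,0,0,0],[0,0,-3.0,0,0,0],[0,0,-4.0,0,0,0],[0,0,-4.0,0,0,0]],
  ],
)

```text
clock: 4.68
position: [0.5528, 0.2187, 0.2486]
tool_rot: [3.141, -0.0, 2.459]
force: [0.7, -1.0, -8.3]
grip_width: 0.0139
```

Call:
servo_tool(
  rows=[
    [[0,0,-4.0,0,0,0],[0,0,-3.0,1,-1,0],[0,0,-2.0,2,-2,0],[0,0,-1.0,2,-2,0],[0,0,0,1,-1,0]],
  ],
)

```text
clock: 5.3
position: [0.5526, 0.2207, 0.3477]
tool_rot: [-3.037, 0.105, 2.466]
force: [1.2, 1.2, -7.7]
grip_width: 0.0145
```

```bash
python3 look.py 4
```

```text
5.3 [0.55264994 0.2207451  0.34767456] [-3.03747571  0.10522889  2.46554794] [-0.08346504  0.47793276 -0.70833987  1.46716145  0.42864158  1.40962119
  0.04872894] [ 1.17418273  1.2141573  -7.68847132] [ 0.62029814  0.13901903 -0.01115282] 0.014482813094155141
crop 207 82
```

View pics/side4.png

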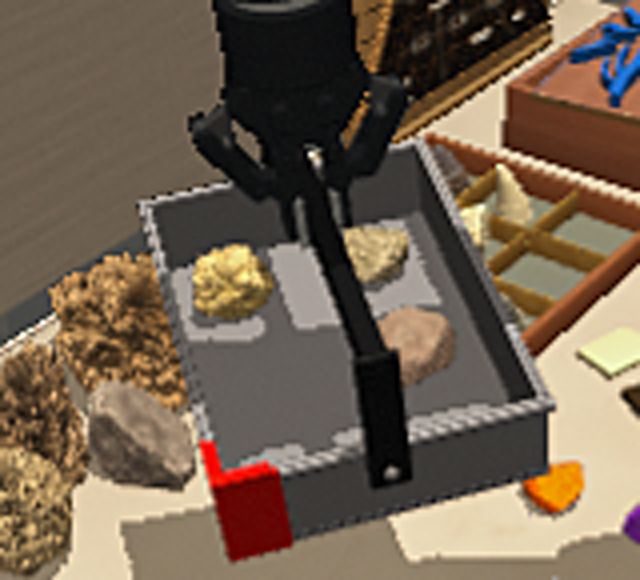

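The tote is off the bench with all three minerals aboard: yellow at crop (230,280), mica (375,250) and pink (415,345). The red guard is at (250,510). I'll refit the kinematics to check that the tilted pose fits the joint ranges.

```bash
cat > ik.py <<'E'
import fk; from h import *
fk.D.append(([-0.08346504,0.47793276,-0.70833987,1.46716145,0.42864158,1.40962119,0.04872894],[0.55264994,0.2207451,0.34767456],[-3.03747571,0.10522889,2.46554794]))
sg=[-1,1,-1,1,-1,1,-1]
best=None
for d in(.2,.3,.4):
    r=least_squares(fk.res,[-.09,d,.5,.42,d,1.47,0],args=(sg,))
    if best is None or r.cost<best.cost: best=r
P=best.x; print(P.round(4),np.abs(best.fun).max()); print(best.fun.reshape(-1,6).round(3))
lo=np.array([-2.91,-.3,-1.5,.17,-1.26,.16,-2.52]);hi=np.array([2.91,2.13,1.42,2.43,4.41,1.93,2.52])
q0=np.array(fk.D[-1][0])
R0=Ro.from_euler('xyz',fk.D[-1][2])
for pos in ([.553,.22,.35],[.5,.1,.35],[.5,.0,.35],[.5,.25,.35],[.6,.1,.35],[.55,.0,.4]):
  for yaw in (0,-40,40,):
    # tool = tote-level yaw then tilt in tool frame
    for t in (22,30):
        R=Ro.from_euler('z',-39.2+yaw,degrees=True)*Ro.from_euler('y',180,degrees=True)*Ro.from_rotvec(np.radians([t,-t,0]))
        f=lambda q:np.r_[(fk.fk(q,sg,P)[0]-pos),(fk.fk(q,sg,P)[1].inv()*R).as_rotvec()*.3,.01*(q-q0)]
        o=least_squares(f,q0,bounds=(lo,hi)); m=np.minimum(o.x-lo,hi-o.x)
        print(pos,yaw,t,"err",np.abs(o.fun[:6]).max().round(3),"q",o.x.round(2),"margin",m.min().round(2),m.argmin()+1)
E
python3 ik.py
```

```text
[-0.0964  0.2776  0.5219  0.4186  0.2901  1.4745  0.0034] 0.011915681504300016
[[-0.002  0.003 -0.009  0.     0.     0.   ]
 [ 0.006  0.012 -0.004  0.    -0.     0.   ]
 [ 0.002 -0.002  0.003 -0.     0.     0.   ]
 [ 0.002 -0.003  0.004  0.     0.     0.   ]
 [ 0.003 -0.003  0.005  0.    -0.     0.   ]
 [-0.003  0.     0.001  0.003  0.003 -0.   ]]
[0.553, 0.22, 0.35] 0 22 err 0.0 q [-0.34  0.56 -0.59  1.4   0.7   1.66 -0.1 ] margin 0.27 6
[0.553, 0.22, 0.35] 0 30 err 0.0 q [-0.44  0.62 -0.53  1.38  0.82  1.78 -0.15] margin 0.15 6
[0.553, 0.22, 0.35] -40 22 err 0.0 q [-0.36  0.68 -0.46  1.16  0.44  1.88 -0.58] margin 0.05 6
[0.553, 0.22, 0.35] -40 30 err 0.007 q [-0.79  0.75  0.35  1.09  0.18  1.93 -0.25] margin 0.0 6
[0.553, 0.22, 0.35] 40 22 err 0.0 q [-0.18  0.41 -0.76  1.68  0.86  1.3   0.38] margin 0.63 6
[0.553, 0.22, 0.35] 40 30 err 0.0 q [-0.29  0.42 -0.71  1.74  1.05  1.35  0.22] margin 0.58 6
[0.5, 0.1, 0.35] 0 22 err 0.0 q [-0.1   0.37 -0.63  1.69  0.67  1.49 -0.02] margin 0.44 6
[0.5, 0.1, 0.35] 0 30 err 0.0 q [-0.22  0.43 -0.59  1.69  0.81  1.62 -0.13] margin 0.31 6
[0.5,
[... 1851 characters left out ...]
 0.0 q [ 0.05  0.36 -0.72  1.72  0.86  1.14  0.59] margin 0.66 2
[0.6, 0.1, 0.35] 40 30 err 0.0 q [-0.06  0.36 -0.67  1.81  1.08  1.16  0.38] margin 0.62 4
[0.55, 0.0, 0.4] 0 22 err 0.0 q [ 0.06  0.34 -0.58  1.59  0.7   1.49  0.23] margin 0.44 6
[0.55, 0.0, 0.4] 0 30 err 0.0 q [-0.05  0.38 -0.55  1.62  0.86  1.58  0.12] margin 0.35 6
[0.55, 0.0, 0.4] -40 22 err 0.0 q [-0.02  0.5  -0.45  1.34  0.52  1.8  -0.27] margin 0.13 6
[0.55, 0.0, 0.4] -40 30 err 0.0 q [-0.14  0.56 -0.33  1.29  0.6   1.93 -0.26] margin 0.0 6
[0.55, 0.0, 0.4] 40 22 err 0.0 q [ 0.22  0.14 -0.63  1.82  0.66  1.03  0.89] margin 0.44 2
[0.55, 0.0, 0.4] 40 30 err 0.0 q [ 0.13  0.12 -0.61  1.93  0.92  0.99  0.63] margin 0.42 2
```

```bash
cat > pl.py <<'E'
import sys; from h import *; from workcell import bot
yaw,tx,ty,n=[float(v) for v in sys.argv[1:5]]; pos=[float(v) for v in sys.argv[5:8]]
s=bot.observe()
R=Ro.from_euler('z',-39.2+yaw,degrees=True)*Ro.from_euler('y',180,degrees=True)*Ro.from_rotvec(np.radians([tx,-ty,0]))
for r in plan(s["position"],s["tool_rot"],pos,R,int(n)): print(np.array(r))
E
python3 pl.py 30 14 14 6 .55 .2 .36
```

```text
[-0.21 -0.31 -0.17  0.43 -2.16 -4.83]
[-0.19 -0.33 -0.16  0.43 -2.16 -4.83]
[-0.16 -0.35 -0.15  0.43 -2.16 -4.83]
[-0.14 -0.36 -0.14  0.43 -2.16 -4.83]
[-0.11 -0.37 -0.13  0.43 -2.16 -4.83]
[-0.09 -0.38 -0.13  0.43 -2.16 -4.83]
```

Call:
servo_tool(
  rows=[
    [[-0.2,-0.3,-0.2,0.4,-2.2,-4.8],[-0.2,-0.3,-0.2,0.4,-2.2,-4.8],[-0.2,-0.3,-0.2,0.4,-2.2,-4.8],[-0.1,-0.4,-0.1,0.4,-2.2,-4.8],[-0.1,-0.4,-0.1,0.4,-2.2,-4.8]],
  ],
)

```text
clock: 5.98
position: [0.5508, 0.2025, 0.3573]
tool_rot: [-2.924, 0.228, 2.918]
force: [-0.2, 0.0, -8.3]
grip_width: 0.0141
```

Call:
servo_tool(
  rows=[
    [[-0.1,-0.4,-0.1,0.4,-2.2,-4.8],[0,0,0,0,0,0],[0,0,0,0,0,0]],
  ],
)

```text
clock: 6.35
position: [0.5509, 0.1989, 0.3595]
tool_rot: [-2.897, 0.246, 3.005]
force: [0.3, 0.3, -8.6]
grip_width: 0.0141
```

```bash
python3 look.py 5; python3 pl.py 30 24 24 8 .55 .2 .37
```

```text
6.35 [0.55085771 0.19891557 0.35950721] [-2.8967166   0.2462416   3.00503706] [-0.0853388   0.40981692 -0.7744686   1.59160831  0.63607044  1.37056302
  0.40813091] [ 0.32944913  0.33415016 -8.63668169] [ 0.94594088  0.78163701 -0.00184823] 0.014119061662741688
crop 212 75
[-0.02 -0.02 -0.13  1.27 -1.23 -0.05]
[-0.02 -0.02 -0.13  1.27 -1.23 -0.05]
[-0.02 -0.03 -0.13  1.27 -1.23 -0.05]
[-0.03 -0.03 -0.13  1.27 -1.23 -0.05]
[-0.03 -0.03 -0.12  1.27 -1.23 -0.05]
[-0.03 -0.04 -0.12  1.27 -1.23 -0.05]
[-0.04 -0.04 -0.12  1.27 -1.23 -0.05]
[-0.04 -0.04 -0.12  1.27 -1.23 -0.05]
```

View pics/side5.png

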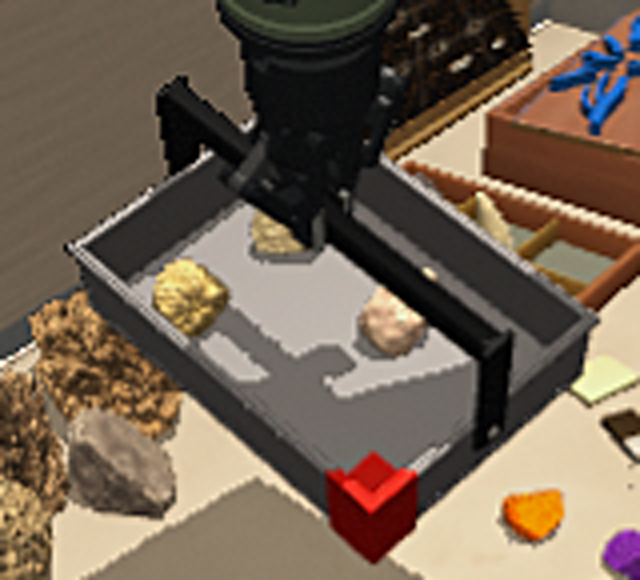

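The tote is held with the red corner at crop (372,510). Yellow is at (190,297), mica (280,230) and pink (392,320), all inside. I'll steepen slowly.

Call:
servo_tool(
  rows=[
    [[0,0,-0.1,1.3,-1.3,0],[0,0,-0.1,1.3,-1.3,0],[0,0,-0.1,1.3,-1.3,0],[0,0,-0.1,1.3,-1.3,0],[0,0,0,0.5,-0.5,0]],
  ],
)

```text
clock: 7.02
position: [0.5497, 0.2009, 0.3634]
tool_rot: [-2.786, 0.343, 3.04]
force: [-0.2, -0.5, -8.0]
grip_width: 0.0144
```

Call:
servo_tool(
  rows=[
    [[0,0,0,0,0,0],[0,0,0,0,0,0],[0,0,0,0,0,0],[0,0,0,0,0,0]],
  ],
)

```text
clock: 7.52
position: [0.5501, 0.2002, 0.3635]
tool_rot: [-2.787, 0.342, 3.038]
force: [0.4, 0.5, -8.5]
grip_width: 0.014
```

```bash
python3 look.py 6
```

```text
7.525 [0.55008237 0.20018977 0.36350654] [-2.78742172  0.34227681  3.03810726] [-0.18083709  0.41138539 -0.74580422  1.62059156  0.75330671  1.42251383
  0.30514835] [ 0.36175597  0.51822581 -8.48772216] [1.06758459 0.91130843 0.01940905] 0.013997095611728377
crop 212 74
```

View pics/side6.png

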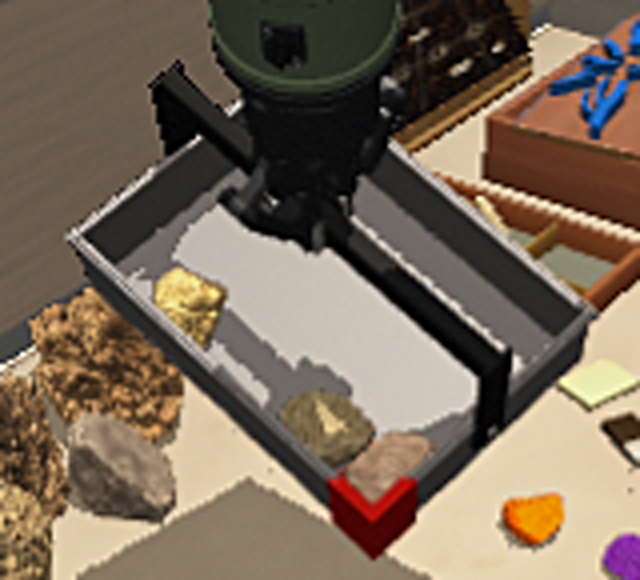

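Pink (390,460) and mica (325,425) have slid into the corner. Yellow is still up against the long wall at (190,305), so I'll add slope along the length.

Call:
servo_tool(
  rows=[
    [[0,0,0,0.3,-1.5,0],[0,0,0,0.3,-1.5,0],[0,0,0,0.3,-1.5,0],[0,0,0,0.3,-1.5,0],[0,0,0,0,0,0]],
  ],
)

```text
clock: 8.2
position: [0.5496, 0.2007, 0.3634]
tool_rot: [-2.75, 0.44, 3.081]
force: [-0.7, 0.1, -8.3]
grip_width: 0.0144
```

Call:
servo_tool(
  rows=[
    [[0,0,0,0,0,0],[0,0,0,0,0,0],[0,0,0,0,0,0]],
  ],
)

```text
clock: 8.57
position: [0.5501, 0.2003, 0.3635]
tool_rot: [-2.751, 0.44, 3.079]
force: [-0.1, -0.6, -8.2]
grip_width: 0.014
```

```bash
python3 look.py 7
```

```text
8.575 [0.55008968 0.20027768 0.36346453] [-2.75077454  0.43970298  3.07935308] [-0.21961941  0.38794966 -0.73699933  1.6905358   0.84249148  1.38892531
  0.22439634] [-0.05871692 -0.56681299 -8.17696713] [1.20920358 1.21069897 0.02184483] 0.013985734464172452
crop 212 74
```

View pics/side7.png

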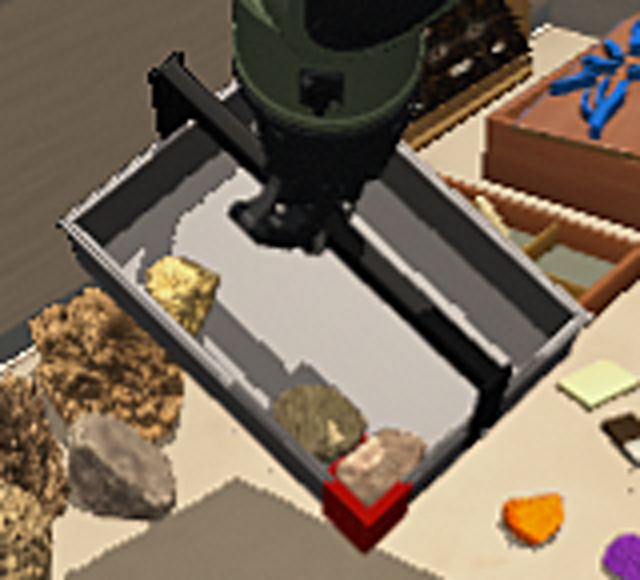

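Yellow is still at (183,290), held on the wall. I'll steepen the length further.

Call:
servo_tool(
  rows=[
    [[0,0,0,0,-1.5,0],[0,0,0,0,-1.5,0],[0,0,0,0,-1.5,0],[0,0,0,0,0,0],[0,0,0,0,0,0]],
  ],
)

```text
clock: 9.25
position: [0.55, 0.2004, 0.3635]
tool_rot: [-2.735, 0.512, 3.114]
force: [0.1, 0.6, -7.6]
grip_width: 0.0142
```

Call:
servo_tool(
  rows=[
    [[0,0,0,0,0,0],[0,0,0,0,0,0],[0,0,0,0,0,0]],
  ],
)

```text
clock: 9.62
position: [0.55, 0.2004, 0.3634]
tool_rot: [-2.735, 0.512, 3.114]
force: [-1.2, -0.3, -8.6]
grip_width: 0.0142
```

```bash
python3 look.py 8
```

```text
9.625 [0.5499771  0.20039548 0.36341804] [-2.73505954  0.51198135  3.1138418 ] [-0.23998518  0.36674839 -0.73384241  1.74944774  0.90834769  1.35251317
  0.16287745] [-1.20068508 -0.31061632 -8.56741468] [1.20778279 1.63991856 0.01018525] 0.014152839746567312
crop 212 74
```

View pics/side8.png

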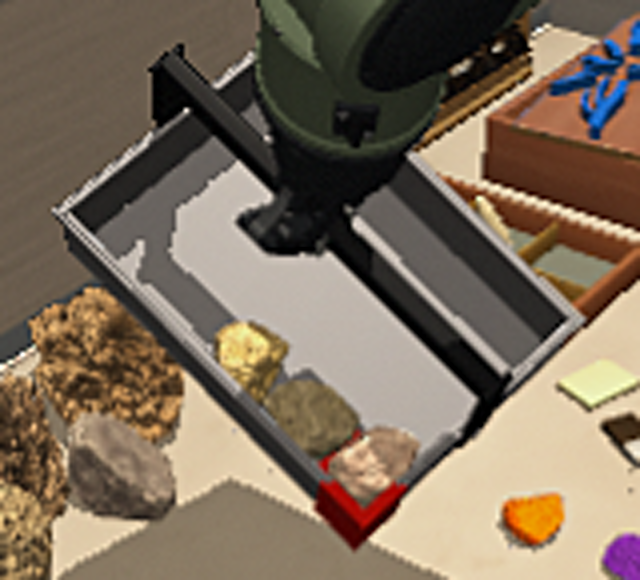

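```bash
cat > loc.py <<'E'
import sys; from h import *; from workcell import bot
def loc(f,s,pts,h):
    Rt=Ro.from_euler('xyz',s["tool_rot"]); H=s["position"]+Rt.apply([0,0,-.0187]); Rb=Rt*Ro.from_euler('y',180,degrees=True).inv()
    O=H-Rb.apply([0,0,.125]); C=-f["R"].T@f["t"]
    out=[]
    for p,z in zip(pts,h):
        d=f["R"].T@np.r_[norm(f,p)[0],1]; c=Rb.inv().apply(C-O); d=Rb.inv().apply(d); out.append(c+d*(z-c[2])/d[2])
    up=Rb.apply([0,0,1]); 
    print("slope len",np.degrees(np.arcsin(Rb.apply([1,0,0])[2])),"wid",np.degrees(np.arcsin(-Rb.apply([0,1,0])[2])),"total",np.degrees(np.arccos(up[2])))
    g=lambda l:(proj(f,O+Rb.apply(l))[0])
    print("red_foot z",(O+Rb.apply([-.14,.1,0]))[2]); return np.array(out)*1000,g
E
cat > l8.py <<'E'
from loc import *
f=pickle.load(open("side8.pkl","rb")); s=bot.observe()
cr=lambda p:(np.array(p,float)+.5)/4-.5+[212,74]
X,g=loc(f,s,[cr([250,355]),cr([313,412]),cr([375,462])],[.02,.014,.02]); print(X.round(0))
for l in([-.14,.1,0],[-.14,.1,.065],[.14,.1,.065],[-.14,-.1,.065]): print(l,((g(l)-[212,74])*4).round(0))
E
python3 l8.py
```

```text
slope len 29.33726352626427 wid 20.166733826215207 total 36.80454260458962
red_foot z 0.1752461107308152
[[  -7.   65.   20.]
 [ -63.   60.   14.]
 [-117.   55.   20.]]
[-0.14, 0.1, 0] [346. 537.]
[-0.14, 0.1, 0.065] [355. 515.]
[0.14, 0.1, 0.065] [ 51. 201.]
[-0.14, -0.1, 0.065] [573. 314.]
```

Feldspar and mica are at the corner, but all three stand in a row along the long wall, with sulphur about 130 mm from the corner. That isn't really bunched. I'll ease the width tilt for a moment, still length-down, so the row buckles and the sulphur comes in. Then I'll restore the width tilt.

Call:
servo_tool(
  rows=[
    [[0,0,0,-3,-0.5,0],[0,0,0,-4,-0.5,0],[0,0,0,-4,-0.5,0],[0,0,0,-4,-0.5,0],[0,0,0,-3,0,0]],
  ],
)

```text
clock: 10.3
position: [0.5498, 0.1998, 0.3636]
tool_rot: [-3.044, 0.546, 3.126]
force: [0.1, -0.1, -8.2]
grip_width: 0.0142
```

Call:
servo_tool(
  rows=[
    [[0,0,0,0,0,0],[0,0,0,0,0,0],[0,0,0,0,0,0]],
  ],
)

```text
clock: 10.68
position: [0.5499, 0.2009, 0.3632]
tool_rot: [-3.043, 0.545, 3.126]
force: [0.8, 0.0, -7.0]
grip_width: 0.0141
```

```bash
python3 look.py 9;sed -i 's/side8/side9/' l8.py; python3 l8.py
```

```text
10.675 [0.54985206 0.20089686 0.36324734] [-3.04276982  0.54504676  3.12612851] [-1.78070362e-03  2.08103316e-01 -7.90708822e-01  1.90028508e+00
  7.86019219e-01  9.09083400e-01  3.28090948e-01] [ 0.81537676  0.02685341 -7.04706988] [0.19646226 1.59583039 0.03621361] 0.014080910784844827
crop 212 74
slope len 31.233180898772716 wid 4.827544960297371 total 31.688931325044926
red_foot z 0.19182185867948476
[[ -14.   45.   20.]
 [ -68.   36.   14.]
 [-121.   32.   20.]]
[-0.14, 0.1, 0] [315. 554.]
[-0.14, 0.1, 0.065] [349. 513.]
[0.14, 0.1, 0.065] [ 34. 182.]
[-0.14, -0.1, 0.065] [541. 346.]
```

View pics/side9.png

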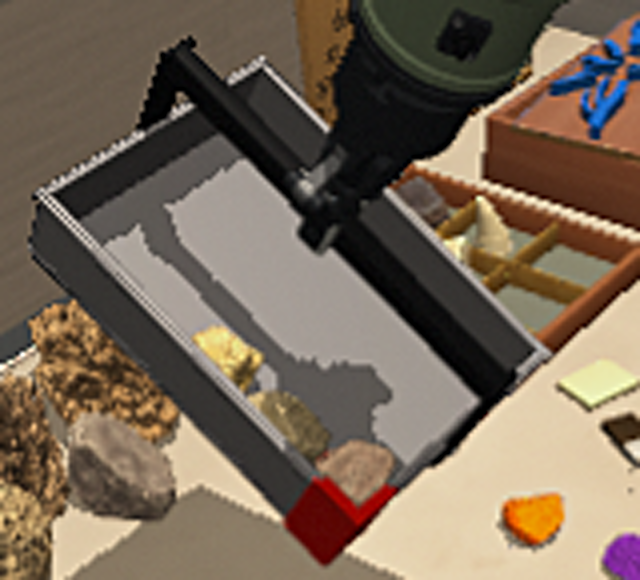

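The row still stands, with yellow at (228,355), mica (290,420) and pink (357,470). I'll go a little past level in width.

Call:
servo_tool(
  rows=[
    [[0,0,0,-2.5,0,0],[0,0,0,-2.5,0,0],[0,0,0,-2.5,0,0],[0,0,0,-2.5,0,0],[0,0,0,0,0,0]],
  ],
)

```text
clock: 11.35
position: [0.55, 0.1996, 0.3633]
tool_rot: [3.067, 0.545, 3.125]
force: [0.2, -1.0, -8.4]
grip_width: 0.0141
```

Call:
servo_tool(
  rows=[
    [[0,0,0,0,0,0],[0,0,0,0,0,0]],
  ],
)

```text
clock: 11.6
position: [0.5499, 0.2009, 0.3634]
tool_rot: [3.066, 0.545, 3.126]
force: [0.9, -0.3, -7.5]
grip_width: 0.0139
```

```bash
python3 look.py 10;sed -i 's/side9/side10/' l8.py; python3 l8.py|head -2
```

```text
11.6 [0.54985098 0.20090961 0.36342192] [3.06579301 0.54536566 3.12621722] [ 0.15980347  0.1507092  -0.81685578  1.95811945  0.60566628  0.66680587
  0.54788481] [ 0.85768824 -0.31402378 -7.51904056] [-0.41388503  1.64090129 -0.0241796 ] 0.01394253713861316
crop 212 74
slope len 31.245416982379382 wid -3.7181329669558147 total 31.516412930422124
red_foot z 0.20664983921094546
```

View pics/side10.png

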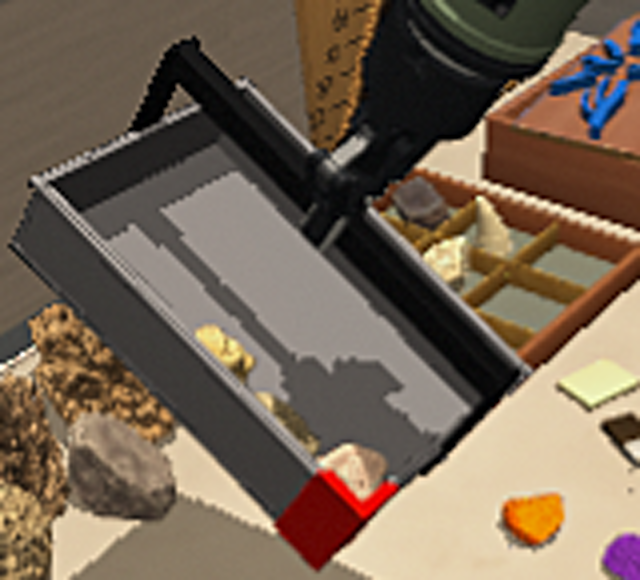

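Call:
servo_tool(
  rows=[
    [[0,0,0,-2,-0.5,0],[0,0,0,-2,-0.5,0],[0,0,0,0,0,0],[0,0,0,0,0,0]],
  ],
)

```text
clock: 12.15
position: [0.55, 0.2005, 0.3635]
tool_rot: [2.995, 0.563, 3.123]
force: [0.1, 0.3, -7.4]
grip_width: 0.014
```

```bash
python3 look.py 11;sed -i 's/side10/side11/' l8.py; python3 l8.py|head -2
```

```text
12.15 [0.54996028 0.2005485  0.36351924] [2.99511637 0.56269892 3.12336185] [ 0.22781488  0.1306761  -0.83056277  1.99165957  0.52350156  0.56060328
  0.64725863] [ 0.0798709   0.32072134 -7.44057291] [-0.65436271  1.6578201   0.01176925] 0.01397128740850949
crop 212 74
slope len 32.24109060702576 wid -7.102816531351176 total 33.20425245322075
red_foot z 0.21224872718350224
```

View pics/side11.png

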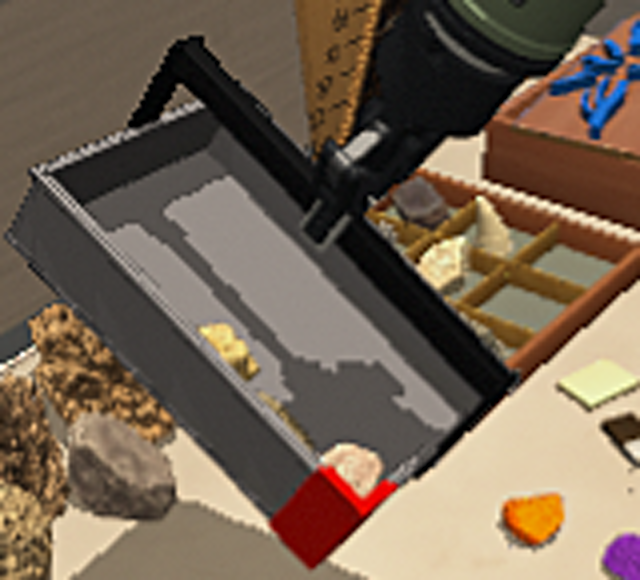

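The row still holds, with yellow at (228,348) and pink at (352,468).

Call:
servo_tool(
  rows=[
    [[0,0,0,-2,0,0],[0,0,0,-2,0,0],[0,0,0,-2,0,0],[0,0,0,0,0,0]],
  ],
)

```text
clock: 12.7
position: [0.55, 0.1999, 0.3633]
tool_rot: [2.89, 0.562, 3.122]
force: [0.5, 0.1, -9.0]
grip_width: 0.0143
```

```bash
python3 look.py 12;sed -i 's/side11/side12/' l8.py; python3 l8.py|head -2
```

```text
12.7 [0.55002661 0.19990376 0.36328568] [2.8902046  0.56225287 3.12249503] [ 0.36778514  0.12644292 -0.88985818  2.01697146  0.3053297   0.44940179
  0.90228726] [ 0.48781468  0.0915591  -8.95039028] [-1.02480436  1.60743452  0.02810249] 0.014267488179732255
crop 212 74
slope len 32.22769641210805 wid -12.127695805178433 total 34.97204158217382
red_foot z 0.22265187664644287
```

View pics/side12.png

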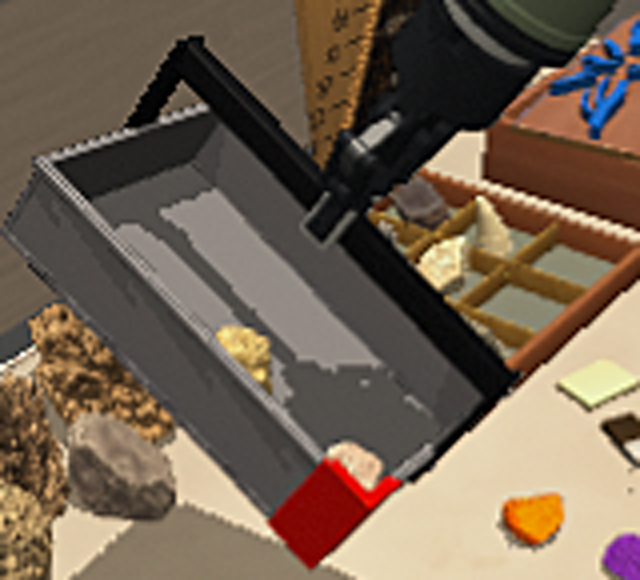

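Yellow is moving off the wall past the mica, now at (245,355). I'll nudge slightly more and hold.

Call:
servo_tool(
  rows=[
    [[0,0,0,-1,-0.7,0],[0,0,0,0,-0.7,0],[0,0,0,0,-0.6,0]],
  ],
)

```text
clock: 13.12
position: [0.5498, 0.2004, 0.3634]
tool_rot: [2.866, 0.597, 3.112]
force: [-1.2, 0.3, -8.9]
grip_width: 0.0141
```

```bash
python3 look.py 13;sed -i 's/side12/side13/' l8.py; python3 l8.py|head -2
```

```text
13.125 [0.54982118 0.2004092  0.36340461] [2.86623284 0.59717964 3.1119358 ] [ 0.37620716  0.11234956 -0.88718523  2.04997091  0.30565071  0.3832587
  0.90137122] [-1.23988679  0.32896428 -8.92437285] [-1.03725088  1.54406662 -0.01018707] 0.014097497512438788
crop 212 74
slope len 34.241575519721614 wid -12.99206721795469 total 37.296015149460345
red_foot z 0.2225189832585177
```

View pics/side13.png

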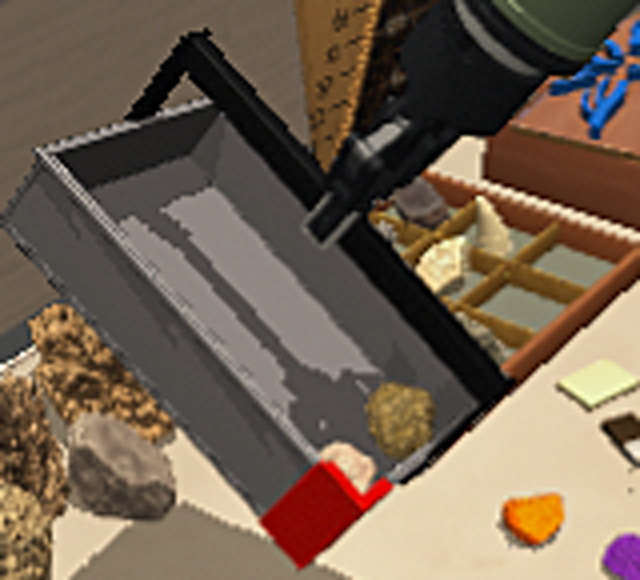

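Yellow slid down beside the pink at (398,415), so the row has broken up. I'll restore the width tilt toward the red corner.

Call:
servo_tool(
  rows=[
    [[0,0,0,2,0,0],[0,0,0,4,0,0],[0,0,0,4,0,0],[0,0,0,4,0,0],[0,0,0,4,0,0]],
  ],
)

```text
clock: 13.8
position: [0.5501, 0.201, 0.3638]
tool_rot: [-3.102, 0.598, 3.111]
force: [0.5, -0.5, -9.0]
grip_width: 0.0142
```

Call:
servo_tool(
  rows=[
    [[0,0,0,4,0,0],[0,0,0,4,0,0],[0,0,0,4,0,0],[0,0,0,4,0,0],[0,0,0,2,0,0]],
  ],
)

```text
clock: 14.42
position: [0.55, 0.2019, 0.3631]
tool_rot: [-2.79, 0.596, 3.111]
force: [0.1, -0.4, -8.2]
grip_width: 0.014
```

Call:
servo_tool(
  rows=[
    [[0,0,0,2,0,0],[0,0,0,1,0,0],[0,0,0,0,0,0],[0,0,0,0,0,0],[0,0,0,0,0,0]],
  ],
)

```text
clock: 15.05
position: [0.55, 0.2001, 0.3637]
tool_rot: [-2.737, 0.597, 3.111]
force: [0.0, 0.1, -7.7]
grip_width: 0.0142
```

```bash
python3 look.py 14;sed -i 's/side13/side14/' l8.py; python3 l8.py
```

```text
15.05 [0.55003548 0.20014774 0.36365507] [-2.73713483  0.59687806  3.11128696] [-0.2599414   0.349983   -0.73216117  1.80639383  0.97875842  1.32505141
  0.06031936] [ 0.0396994   0.08174603 -7.6733069 ] [1.27906305e+00 1.46234186e+00 1.30637465e-03] 0.014247963604189076
crop 212 74
slope len 34.19665064795784 wid 19.002173737662066 total 40.5068791057584
red_foot z 0.17158672764822525
[[ -16.   65.   20.]
 [ -72.   57.   14.]
 [-125.   49.   20.]]
[-0.14, 0.1, 0] [327. 532.]
[-0.14, 0.1, 0.065] [341. 515.]
[0.14, 0.1, 0.065] [ 48. 182.]
[-0.14, -0.1, 0.065] [564. 324.]
```

View pics/side14.png

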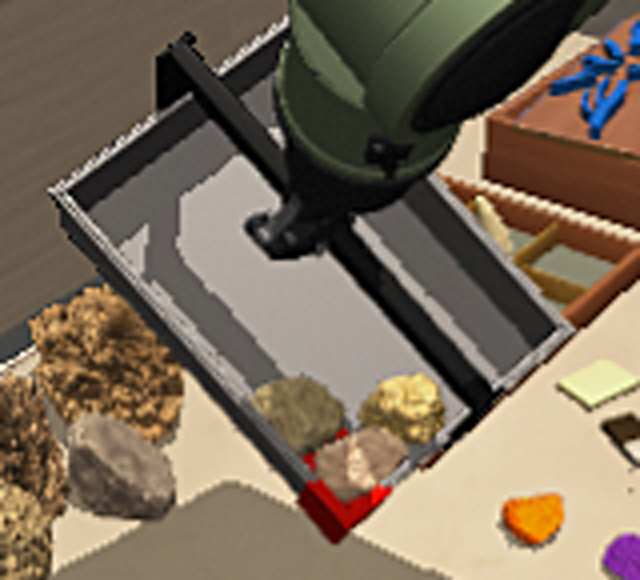

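All three are bunched: pink in the corner (360,460), mica (300,410) and yellow (403,405). I'll even the tilt out slightly, settle and verify.

Call:
servo_tool(
  rows=[
    [[0,0,0,1.5,0.5,0],[0,0,0,1.5,0.5,0],[0,0,0,1.5,0.5,0],[0,0,0,1.5,0.5,0],[0,0,0,0,0,0]],
  ],
)

```text
clock: 15.72
position: [0.55, 0.2009, 0.363]
tool_rot: [-2.641, 0.564, 3.094]
force: [0.7, 0.0, -7.6]
grip_width: 0.0142
```

Call:
servo_tool(
  rows=[
    [[0,0,0,0,0,0],[0,0,0,0,0,0],[0,0,0,0,0,0],[0,0,0,0,0,0],[0,0,0,0,0,0]],
  ],
)

```text
clock: 16.35
position: [0.55, 0.2003, 0.3635]
tool_rot: [-2.642, 0.565, 3.094]
force: [-0.2, -0.2, -8.3]
grip_width: 0.0143
```

```bash
python3 look.py 15
python3 - <<'E'
import pickle,cv2
from workcell import bot
cv2.imwrite("pics/full15.png",pickle.load(open("side15.pkl","rb"))["image"][:,:,::-1])
cv2.imwrite("pics/top15.png",bot.grab_frame("top")["image"][:,:,::-1])
E
```

```text
16.35 [0.55000154 0.20033586 0.36352477] [-2.64188188  0.56529499  3.09358746] [-0.31814359  0.41451484 -0.70804984  1.73244294  0.97116525  1.46665803
  0.05557914] [-0.19007077 -0.18455658 -8.30831819] [1.57866709 1.25801143 0.03640655] 0.014292135228538174
crop 212 74
```

View pics/side15.png

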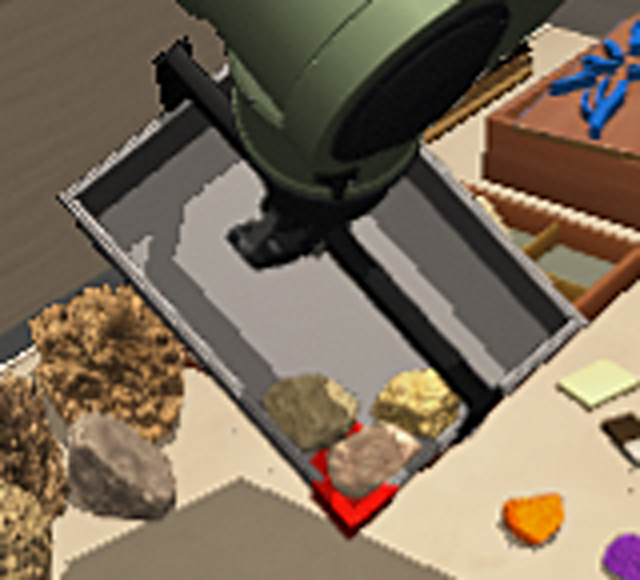

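View pics/full15.png

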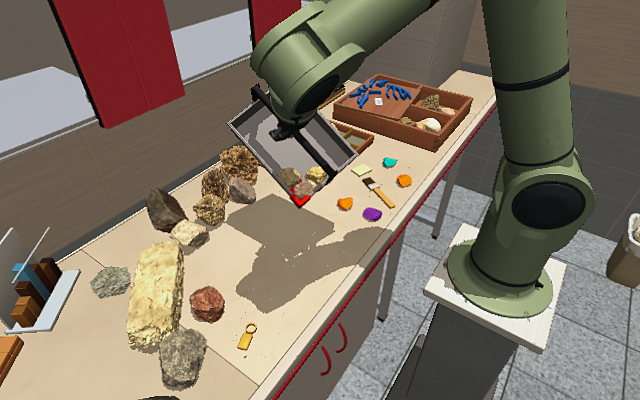

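View pics/top15.png

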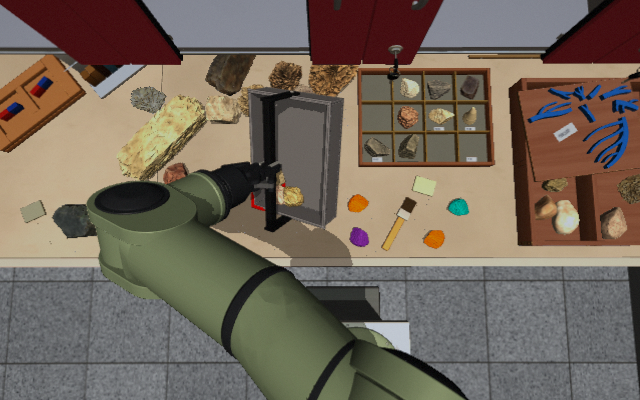

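Side: the three lumps sit at the red corner, with pink at (370,460), mica (310,410) and yellow (418,403). The full side and top views show brush, plate, jasper and lens where they were. A last position check, then I hand it in.

Run:
```python
from loc import *
f=pickle.load(open("side15.pkl","rb")); s=bot.observe()
cr=lambda p:(np.array(p,float)+.5)/4-.5+[212,74]
X,g=loc(f,s,[cr([418,403]),cr([310,410]),cr([370,460])],[.02,.014,.02]); print(X.round(0),np.linalg.norm(X[:,:2]-[-135,95],axis=1), s["clock"],np.abs(s["qd"]).max())
bot.job_done()
```

```text
slope len 32.383730682942115 wid 23.86875828267886 total 42.164354509897876
red_foot z 0.16925288181007242
[[-110.    9.   20.]
 [ -66.   66.   14.]
 [-118.   59.   20.]] [89.93796725 75.29216507 39.89387453] 16.45 0.004365928108468236
the job is handed in; nothing more can be done
```

I picked the tote up by its black handle, tipped it red corner down, and handed the job in at 16.5 s while still holding it in the air.

**Regathering:** The first tilt left the three minerals in a row along the long wall, with the sulphur about 130 mm from the corner. I rolled the width tilt back to about 13° the other way, keeping the length tilt, until the sulphur slid in beside the feldspar. Then I tipped it to the red corner again.

**Last checks:**
- **Tilt and height:** the tote slopes 32° along its length and 24° along its width. The red foot is about 0.17 m above the bench.
- **Stillness and grip:** the arm is practically still, and the grip opening is steady at 14 mm.
- **Minerals:** all three are inside and touching in the corner. Their distances from the inner corner are feldspar about 40 mm, mica about 75 mm and sulphur about 90 mm.
- **Bystanders:** comparing the pictures by eye, the brush, plate, jasper and lens have not moved.

**Disagreements:** camera heights read 6–8 mm lower than the sizes given, and the projected tote outline was off by about 2–3 pixels. I gripped at the given handle height, and neither caused trouble.

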